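# Raise a circuit board on a cam lifter and hold it

### The arm

A 7-joint arm with a two-finger parallel gripper is mounted at the origin on a cart in front of the work surface, level with it; the furniture and walls round the work are solid. World frame = base frame: x ahead of the robot, y to its left, z up, the work surface at z = 0. Lengths are in mm, angles in rad, forces in N, time in s.
With the tool pointing down it reaches from about 400 to 850 mm from the base axis. Payload 4.4 kg.
Tool frame: the origin (TCP) lies on the centre line of the jaws, within the pads' length; the fingertips stand 11 mm ahead of it and the grasp point (between the pads) lies 8 mm behind it; z points along the fingers, y is the line along which they close (so a half turn about z gives the same grasp; the last joint's range is limited). The gripper opens to 94 mm and grips with 3 to 60 N. Pads are 16 mm wide; open, the fingers measure 119 mm over their backs; the gripper's body (75 mm by 177 mm) begins 78 mm behind the grasp point.
Start: joints at [-1.287, 0.628, 0.038, 1.517, -0.027, 0.996, -0.02], TCP at [222.738, 610.66, 216.478] pointing down, gripper open.
Joint ranges: [-3.06, 3.06], [-0.37, 2.12], [-1.25, 1.32], [0.18, 2.47], [-1.1, 4.24], [0.23, 1.98], [-2.94, 2.94]. Speed limits (rad/s): [2.57, 2.57, 3.14, 3.14, 3.14, 3.14, 3.14].

### API

Orientations are given as a 3x3 rotation matrix whose columns are the frame's x, y, z axes.
In Python, from bench import state, get_image, camera_info, ctrl gives the robot as it stands. The module is installed in compiled form; this text tells all that it offers.
- The arm moves only by the tool drive_tool, never from a script. Its argument "increments" is a list of rows, each a list of 2 entries, a list of its own where there are three numbers: the shift along the world's x, y, z in m, then the turn about the world's z in degrees. In form: [[[dx, dy, dz], twist], ...]. A call has 1 to 12 rows; each row shifts and turns the commanded pose from where the row before left it; what a row does not reach is not made up. A row lasts 1/8 s, in which the tool goes at most 62.5 mm and 10.7 degrees, less where a joint would pass 70% of its speed; a pose out of reach is approached as far as the arm can. A call with a gripper value outside its range is refused whole. "claw" is the finger opening in m, from 0 to 0.094, set as the call begins (left out, the last holds). The fingers move at their own pace and stop on an object; the grip force is fixed at half the most. Time passes only in rows, so rows that do not move let the fingers close. It gives the time, the measured TCP pose, the force, the opening and the grip force at its end, in the units of the state.
- state(): the state, without advancing time (a new reading comes with each control period).
- get_image(name): name is "scene" or "top" or "wrist"; returns the picture (400x640x3 uint8, red, green, blue); there is no depth.
- camera_info(name): a dict with "camera_matrix" (3x3 intrinsics, pixels), "rvec" (rotation vector, rad) and "tvec" (3), from world to camera coordinates, as OpenCV has them; the wrist camera has in their place "tool_from_camera" (4x4, takes a point from camera to tool coordinates, whose origin is the TCP and whose axes are the flange's). Camera axes: x right, y down, z forward; pixel columns grow to the right and rows downward; lengths in mm; the calibration is good to about 2 mm. A picture is of the moment at which its call begins: read the wrist's pose just before it. camera_info takes no time and is no camera call.
- ctrl.job_done(): hands the job in; it is judged then, once.
The state is a dict: "clock": time; "joint_pos": joint angles; "dq": joint speeds; "effort": joint torques, N m; "position": TCP position; "ee_rot": TCP orientation; "force": force on the tool from outside, world axes, zero at the start; "ft_torque": the same for the moment, N m; "opening": finger opening in mm; "grip_force": force on a finger pad.
Only numpy, scipy, OpenCV 4.12 (cv2) and the standard library are available. Lean on these libraries where they do the work, as an engineer would, in place of code of your own. Each camera call takes 0.05 s, during which the arm holds its last target. There are 200 camera calls.

### The job

The green surge board lies in the nest of the board lifter. By the red-knobbed lever or by the blue carriage, slide the carriage all the way home so that the steel blade goes under the board, with the lever still lying down; only then swing the lever up until it stands straight up, where the cam is at its highest point. The lever springs back by itself, so finish while still holding it there with the gripper, the board lifted clear of the nest and level on the blade, and leave the multimeter and the flux jar where they are.

Things in the scene. Friction and masses are not known exactly. Their poses are not given: they have to be found in the camera images.
- lifter: Board lifter, fixed to the worktop: aluminium base plate 86 x 330 x 12 mm, origin at the centre of its underside, z up, +y along it from carriage to nest. The nest, at y +45 to +145 mm, is two black rails 100 mm long with tops 34 mm high, and dark lugs 40 mm high round the board. The carriage is up to 106 mm high. A fixed grey card rack 62 mm high stands behind (+x).
- carriage (a joint): Slide of the blue carriage along the lifter's +y: 0 = far from the nest, 0.110 m = home against its end stop, blade 80 mm under the board. It starts between 0 and 0.02 and stays where it is left (about 2.5 N of friction). The carriage carries cam, lever and blade. Its saddle is 76 mm (x) by 56 mm (y), top 28 mm high, with cheeks 44 mm wide up to 71 mm high.
- cam_lever (a joint): Lever angle in rad about the lifter's y axis: 0 = at rest, lying level towards the lifter's -x (the robot's side); 1.5 = straight up, highest lift; beyond that the lever leans to +x and the blade sinks again (stop at 2.3). A spring turns it back to 0, with about 2 N at the knob at rest and 4 N upright. Lift of the blade: 0 up to 0.25, 11 mm at 0.75, 18 mm at 1.5, 11 mm at 2.25.
- knob (a point): Centre of the red knob at the lever's end: a cylinder of 22 mm diameter and 24 mm length, its axis along the lifter's y, 75 mm from the lever's axis. The lever is a dark bar 7 mm wide (y) and 11 mm deep. At rest the knob is 67 mm above the worktop with free space round it; upright 137 mm. Gripped by its two end faces it turns between the pads as the lever swings.
- cam_axis (a point): Point on the lever's turning axis in the knob's plane of motion, 62 mm above the worktop, 25 mm to the +x side of the lifter's middle line; axis along the lifter's y. It moves with the carriage. The knob circles it at 75 mm.
- lever_handle: The lever's bar and red knob in one part; origin on the turning axis (34 mm to +y of point cam_axis).
- blade (a joint): Height in m that the steel blade has been raised by the cam: 0 at rest, 0.018 at most.
- blade_tip (a point): Middle of the blade's leading edge, on its top face; blade 28 mm wide, 4 mm thick, top face 30 mm above the worktop at rest, 4 mm below the board.
- nest (a point): Centre of the nest at the height of its rails' tops (34 mm), where the middle of the board's underside lies to within 3 mm at the start.
- board: Green surge board with five blue discs and a terminal row, 55 (x) x 100 (y) x 27 mm, about 80 g, loose on the nest rails; origin at the centre of its underside.
- meter: Yellow and grey multimeter, 150 x 76 x 48 mm, loose, to the left; origin at the centre of its underside.
- flux_pot: Amber flux jar with black lid, 46 mm diameter, 38 mm high, loose, to the right; origin at the centre of its underside.

How it is judged:
By the outcome, as a careful person would: the job done as asked, in the order asked, and still so for the second after the job is handed in, while the arm keeps its last pose, push and grip.
It also fails if it takes over 38 s, if anything falls off the work surface, if the arm or the gripper's body presses on something with over 40 N, if the wrist force passes 120 N, or if a joint passes its speed limit or range.

## Working session

There is one attempt and no reset: what is moved stays moved. The work goes in short steps, Python scripts to look and compute and a tool call to move; the robot and the scene stay as the last step left them, time stands still between calls to the robot, and variables do not carry over. Pictures are saved under pics/ and viewed, at most 10 in all, crops included, and the job is handed in when it is done.

Besides the shell and the picture viewer there is one more tool, called after ">>>" by a JSON object that holds its "fn" and its "kwargs". drive_tool: Moves the arm, as the interface text tells. Its arguments: {"type":"object","properties":{"increments":{"type":"array"},"claw":{"type":"number"}},"required":["increments"]}

```bash
mkdir -p pics
cat > h.py <<'E'
import numpy as np, cv2
from bench import state, get_image, camera_info, ctrl
def save(n,img): cv2.imwrite(f'pics/{n}.png',img[:,:,::-1])
def ray(ci,uv,z):
    K=np.array(ci["camera_matrix"],float);R=cv2.Rodrigues(np.array(ci["rvec"],float))[0];t=np.array(ci["tvec"],float).ravel()
    d=R.T@np.linalg.inv(K)@np.array([uv[0],uv[1],1.]);c=-R.T@t
    return c+d*(z-c[2])/d[2]
E
python3 - <<'E'
from h import *
for n in("scene","top"):
    save(n+"0",get_image(n))
    ci=camera_info(n);R=cv2.Rodrigues(np.array(ci["rvec"],float))[0];print(n,-R.T@np.array(ci["tvec"]).ravel())
s=state();print(s["ee_rot"],s["opening"],s["clock"])
E
```

```text
scene [ -308.96555065 -1038.52353142   729.78289929]
top [ 290.6457308    10.64041688 1754.58642498]
[[-9.39456361e-01  3.42668160e-01 -5.27301326e-04]
 [ 3.42668564e-01  9.39455087e-01 -1.54750304e-03]
 [-3.49041062e-05 -1.63450116e-03 -9.99998664e-01]] 93.96606660886553 0.1
```

View pics/top0.png

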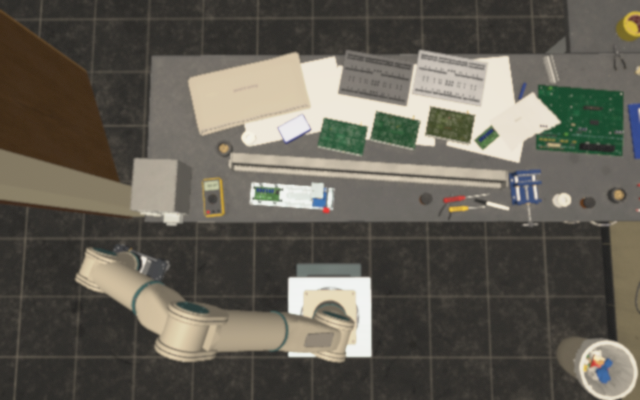

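View pics/scene0.png

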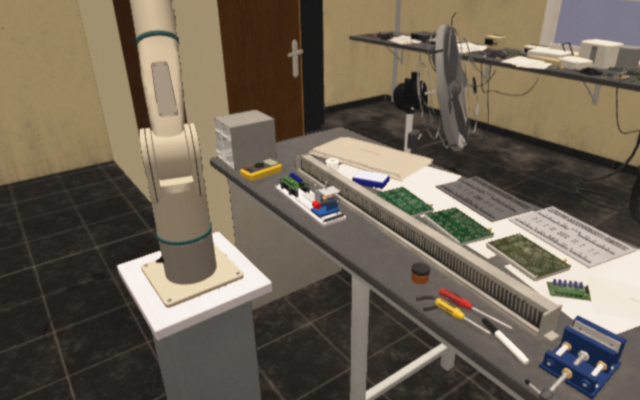

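The top view shows the lifter at about (250–334, 183–210), with the red knob near (327, 210), the board on the left and the meter at (213, 197). The flux jar is at (426, 198).

Run:
```python
from h import *
img=get_image("top");ci=camera_info("top")
hsv=cv2.cvtColor(img,cv2.COLOR_RGB2HSV)
roi=np.zeros(img.shape[:2],bool);roi[175:220,240:345]=1
red=roi&((hsv[...,0]<8)|(hsv[...,0]>172))&(hsv[...,1]>130)&(hsv[...,2]>80)
v,u=np.nonzero(red);print("knob px",u.mean(),v.mean(),len(u),ray(ci,(u.mean(),v.mean()),72))
w=roi&(hsv[...,2]>150)&(hsv[...,1]<70)
v,u=np.nonzero(w);print(u.min(),u.max(),v.min(),v.max())
g=roi&(hsv[...,0]>40)&(hsv[...,0]<85)&(hsv[...,1]>80);v,u=np.nonzero(g);print("board",u.mean(),v.mean(),ray(ci,(u.mean(),v.mean()),45))
allm=(w|red|g|(roi&(hsv[...,1]>90))).astype(np.uint8)
allm=cv2.morphologyEx(allm,cv2.MORPH_CLOSE,np.ones((5,5)))
c=max(cv2.findContours(allm,0,2)[0],key=cv2.contourArea);r=cv2.minAreaRect(c);b=cv2.boxPoints(r)
for p in b: print(p,ray(ci,p,12)[:2])
crop=cv2.resize(img[165:225,200:345],None,fx=5.5,fy=5.5,interpolation=cv2.INTER_CUBIC);save("crop1",crop)
```

```text
knob px 325.6666666666667 210.0 27 [406.99297072  13.34405066  72.        ]
249 344 175 210
board 267.04761904761904 196.0952380952381 [463.42539946 241.07667406  45.        ]
[248.04742 204.32927] [434.19481555 320.37566245]
[251.37122 174.83055] [552.02269022 309.04826786]
[334.79102 184.22997] [513.47259495 -22.96435948]
[331.46722 213.72868] [396.38474866  -9.37813517]
```

View pics/crop1.png

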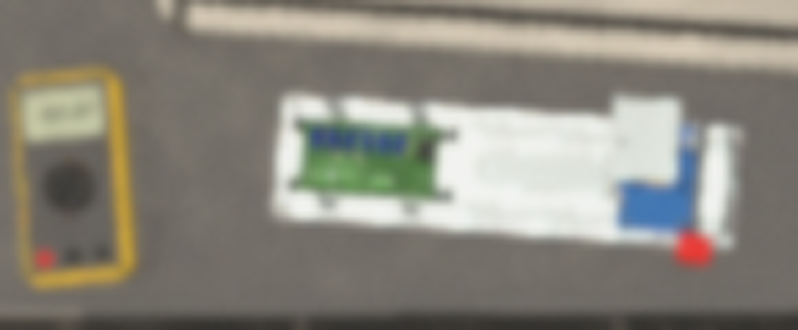

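The crop shows the plate corners at (283,95), (742,127), (732,247) and (273,215), and the red knob at (694,249). The lifter's +y points along world +y, tilted about 4° towards +x. The knob is at roughly (405, 13), so I'm moving above it for a wrist look.

>>> {"fn": "drive_tool", "kwargs": {"increments": [[[0.01, -0.05, 0], 2], [[0.01, -0.05, 0], 2], [[0.02, -0.05, 0], 2], [[0.02, -0.05, 0], 2], [[0.02, -0.05, 0], 2], [[0.02, -0.05, 0], 2], [[0.02, -0.05, 0], 2], [[0.02, -0.05, 0], 2], [[0.02, -0.05, 0], 0], [[0.02, -0.05, 0], 0], [[0.01, -0.05, 0], 0], [[0, -0.03, 0], 0]], "claw": 0.06}}

```text
clock: 1.65
position: [413.1, 28.0, 216.4]
ee_rot: [[-0.997, 0.074, 0.0], [0.074, 0.997, -0.001], [-0.0, -0.001, -1.0]]
force: [-0.0, 0.0, -0.3]
opening: 59.8
grip_force: 0.0
```

>>> {"fn": "drive_tool", "kwargs": {"increments": [[[0, 0, 0], 0], [[0, 0, 0], 0]]}}

```text
clock: 1.9
position: [412.7, 31.6, 216.5]
ee_rot: [[-0.998, 0.07, 0.0], [0.07, 0.998, 0.001], [0.0, 0.001, -1.0]]
force: [0.0, 0.0, 0.0]
opening: 60.1
grip_force: 0.0
```

Run:
```python
from h import *
s=state();img=get_image("wrist");save("w1",img);ci=camera_info("wrist")
print(s["position"],np.degrees(np.arctan2(s["ee_rot"][1][1],s["ee_rot"][0][1])),s["opening"],s["force"],s["clock"]);print({k:np.round(v,3).tolist() for k,v in ci.items()})
ct=camera_info("top")
P=[ray(ct,(200+a/5.5,165+b/5.5),12) for a,b in((283,95),(742,127),(732,247),(273,215))]
print(np.round(P,0));d=P[0]-P[1]+P[3]-P[2];print("lifter y dir",np.degrees(np.arctan2(d[1],d[0])),np.mean(P,0))
```

```text
[412.74209512  31.64467385 216.47329646] 86.00371561659206 60.05271496618428 [0.03858098 0.04698751 0.04183384] 1.9
{'camera_matrix': [[302.786, 0.0, 322.92], [0.0, 302.786, 204.657], [0.0, 0.0, 1.0]], 'tool_from_camera': [[-0.001, -0.96, -0.28, 82.327], [1.0, -0.001, -0.001, -0.29], [0.001, -0.28, 0.96, -168.966], [0.0, 0.0, 0.0, 1.0]]}
[[522. 308.  12.]
 [498. -23.  12.]
 [411. -16.  12.]
 [435. 314.  12.]]
lifter y dir 85.8703112813172 [466.68832187 145.78720376  12.        ]
```

View pics/w1.png

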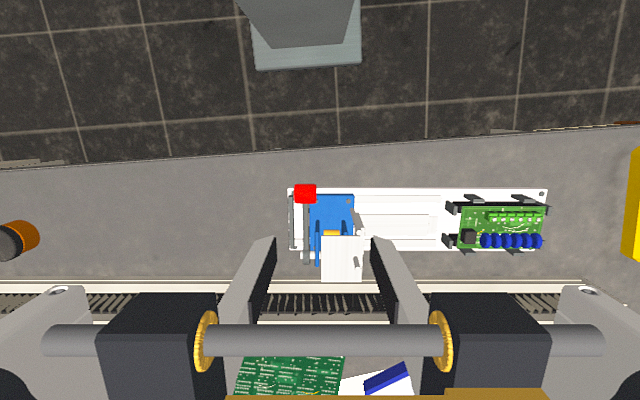

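The wrist view shows the red knob at (305, 193), the blue saddle at (330, 215), the tall white plate at (341, 258) and the lever bar at (306, 230). The plate is aligned with the jaws to within 0.5°.

```bash
cat >> h.py <<'E'
def wray(s,uv,z):
    ci=camera_info("wrist");K=np.array(ci["camera_matrix"]);T=np.array(ci["tool_from_camera"]);R=np.array(s["ee_rot"])
    d=R@T[:3,:3]@np.linalg.inv(K)@np.array([uv[0],uv[1],1.]);c=R@T[:3,3]+np.array(s["position"])
    return c+d*(z-c[2])/d[2]
def redblob(img):
    h=cv2.cvtColor(img,cv2.COLOR_RGB2HSV);m=(((h[...,0]<5)|(h[...,0]>175))&(h[...,1]>180)&(h[...,2]>90)).astype(np.uint8)
    n,l,st,c=cv2.connectedComponentsWithStats(m);i=1+st[1:,4].argmax();return c[i],st[i]
E
python3 - <<'E'
from h import *
s=state();im=cv2.imread("pics/w1.png")[:,:,::-1].copy()
c,st=redblob(im);print(c,st)
L,T,W,H,_=st
for uv,z in [((c[0],c[1]),72),((L,c[1]),72),((L+W,c[1]),72),((c[0],T),67),((c[0],T+H),67),((322,236),106),((361,236),106),((322,282),106),((310,195),28),((355,195),28),((289,189),12),((547,189),12),((547,250),12)]:
    print(np.round(uv),z,np.round(wray(s,uv,z)-s["position"],1),np.round(wray(s,uv,z),1)[:2])
E
```

```text
[304.71360382 193.30548926] [294 184  22  20 419]
[305. 193.] 72 [  -4.9  -19.7 -144.5] [407.8  12.2]
[294. 193.] 72 [  -5.7  -31.1 -144.5] [407.1   0.8]
[316. 193.] 72 [  -4.    -7.7 -144.5] [408.7  24.2]
[305. 184.] 67 [ -13.9  -19.2 -149.5] [398.8  12.7]
[305. 204.] 67 [   8.4  -21.2 -149.5] [421.1  10.8]
[322 236] 106 [  31.4   -3.7 -110.5] [444.1  28.3]
[361 236] 106 [  34.1   34.8 -110.5] [446.8  66.8]
[322 282] 106 [  82.6   -7.3 -110.5] [495.3  24.6]
[310 195] 28 [   8.5  -17.  -188.5] [421.3  15. ]
[355 195] 28 [  12.4   37.7 -188.5] [425.1  69.7]
[289 189] 12 [   2.9  -43.9 -204.5] [415.7 -11.9]
[547 189] 12 [  25.7  281.8 -204.5] [438.4 313.8]
[547 250] 12 [ 110.8  293.3 -204.5] [523.5 325.3]
```

>>> {"fn": "drive_tool", "kwargs": {"increments": [[[-0.005, -0.019, 0], 0], [[0, 0, -0.03], 0], [[0, 0, -0.03], 0], [[0, 0, -0.02], 0], [[0, 0, 0], 0], [[0, 0, 0], 0]], "claw": 0.046}}

```text
clock: 2.7
position: [408.2, 12.5, 137.0]
ee_rot: [[-0.998, 0.069, 0.001], [0.069, 0.998, 0.0], [-0.001, 0.0, -1.0]]
force: [-0.4, -0.1, -0.2]
opening: 46.2
grip_force: 0.0
```

Run:
```python
from h import *
s=state();im=get_image("wrist");save("w2",im)
c,st=redblob(im);print(c,st,s["position"])
L,T,W,H,_=st
for uv,z in [((L,c[1]),72),((L+W,c[1]),72),((c[0],T),70),((c[0],T+H),67)]:
    print(np.round(uv),z,np.round(wray(s,uv,z),1)[:2])
```

```text
[323.10724234 220.35654596] [309 208  29  26 718] [408.22499773  12.45440605 136.98506684]
[309. 220.] 72 [406.7   0.6]
[338. 220.] 72 [408.4  24.2]
[323. 208.] 70 [397.6  12.8]
[323. 234.] 67 [421.5  11.1]
```

View pics/w2.png

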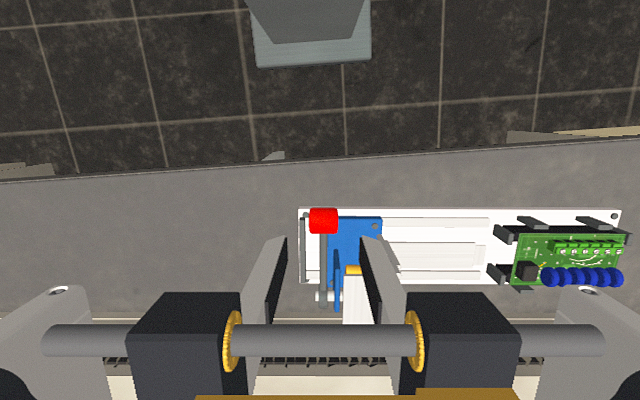

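The knob at (323, 220) is centred between the jaws, at about (409, 12). I'm lowering and gripping.

>>> {"fn": "drive_tool", "kwargs": {"increments": [[[0.001, 0, -0.025], 0], [[0, 0, -0.025], 0], [[0, 0, -0.017], 0], [[0, 0, 0], 0]]}}

```text
clock: 3.25
position: [408.7, 11.9, 69.4]
ee_rot: [[-0.998, 0.07, -0.001], [0.07, 0.998, 0.0], [0.001, 0.0, -1.0]]
force: [0.2, -0.2, 0.3]
opening: 45.9
grip_force: 0.0
```

>>> {"fn": "drive_tool", "kwargs": {"increments": [[[0, 0, 0], 0], [[0, 0, 0], 0], [[0, 0, 0], 0], [[0, 0, 0], 0], [[0, 0, 0], 0], [[0, 0, 0], 0]], "claw": 0.0}}

```text
clock: 4.0
position: [409.4, 11.9, 70.0]
ee_rot: [[-0.998, 0.07, 0.001], [0.07, 0.998, 0.0], [-0.001, 0.0, -1.0]]
force: [-0.5, 1.0, 6.8]
opening: 23.7
grip_force: 30.0
```

>>> {"fn": "drive_tool", "kwargs": {"increments": [[[0.0007, 0.01, 0], 0], [[0.0007, 0.01, 0], 0], [[0.0007, 0.01, 0], 0], [[0.0007, 0.01, 0], 0], [[0.0007, 0.01, 0], 0], [[0.0007, 0.01, 0], 0], [[0.0007, 0.01, 0], 0], [[0.0007, 0.01, 0], 0], [[0.0004, 0.005, 0], 0], [[0, 0, 0], 0]]}}

```text
clock: 5.25
position: [415.6, 96.9, 70.0]
ee_rot: [[-0.998, 0.071, 0.002], [0.071, 0.998, 0.0], [-0.002, 0.0, -1.0]]
force: [-0.4, 0.0, 5.6]
opening: 23.7
grip_force: 30.0
```

>>> {"fn": "drive_tool", "kwargs": {"increments": [[[0.0003, 0.004, 0], 0], [[0.0003, 0.004, 0], 0], [[0.0003, 0.004, 0], 0], [[0.0001, 0.002, 0], 0], [[0, 0, 0], 0]]}}

```text
clock: 5.88
position: [416.5, 110.2, 70.0]
ee_rot: [[-0.997, 0.071, 0.002], [0.071, 0.997, -0.0], [-0.002, -0.0, -1.0]]
force: [1.7, -1.7, 6.2]
opening: 23.9
grip_force: 30.0
```

>>> {"fn": "drive_tool", "kwargs": {"increments": [[[0.0001, 0.002, 0], 0], [[0.0001, 0.002, 0], 0], [[0, 0, 0], 0]]}}

```text
clock: 6.25
position: [416.6, 112.4, 70.0]
ee_rot: [[-0.997, 0.073, 0.001], [0.073, 0.997, -0.002], [-0.001, -0.002, -1.0]]
force: [0.2, -6.1, 7.0]
opening: 23.7
grip_force: 30.0
```

>>> {"fn": "drive_tool", "kwargs": {"increments": [[[0.0001, 0.002, 0], 0], [[0.0001, 0.002, 0], 0], [[0, 0, 0], 0]]}}

```text
clock: 6.62
position: [416.4, 112.9, 69.9]
ee_rot: [[-0.997, 0.076, -0.0], [0.076, 0.997, -0.006], [-0.0, -0.006, -1.0]]
force: [1.2, -15.7, 9.2]
opening: 23.5
grip_force: 30.0
```

The stop is reached: the force along y rises and the total travel is about 100.5 mm. I'll ease the push and check the view.

>>> {"fn": "drive_tool", "kwargs": {"increments": [[[-0.0002, -0.004, 0], 0], [[0, 0, 0], 0]]}}

```text
clock: 6.88
position: [416.6, 112.4, 69.9]
ee_rot: [[-0.997, 0.073, 0.001], [0.073, 0.997, -0.002], [-0.001, -0.002, -1.0]]
force: [0.0, -6.3, 6.0]
opening: 23.8
grip_force: 30.0
```

Run:
```python
from h import *
s=state();print(s["position"],s["force"]);im=get_image("wrist");save("w3",im)
t=get_image("scene");save("s3",cv2.resize(t[150:240,230:370],None,fx=5,fy=5,interpolation=cv2.INTER_CUBIC))
```

```text
[416.55159725 112.39649079  69.91247595] [ 9.65992721e-04 -6.25136403e+00  5.95409194e+00]
```

View pics/w3.png

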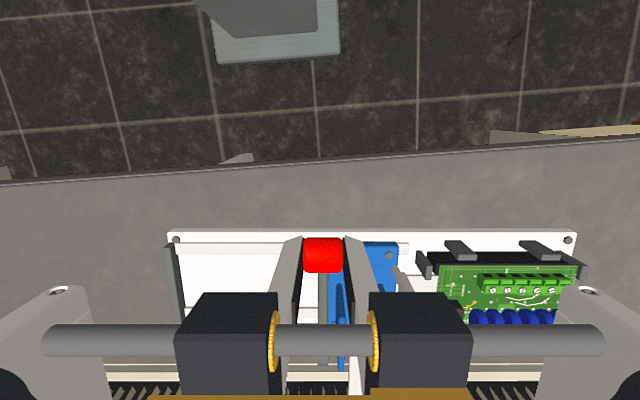

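The knob is held at (323, 255), and the saddle's far edge at about (405, 250) has reached the nest lugs at (422, 265), with the lever down. Now the lever swing.

>>> {"fn": "drive_tool", "kwargs": {"increments": [[[0.0012, -0.0001, 0.0093], 0], [[0.0024, -0.0002, 0.0092], 0], [[0.0034, -0.0002, 0.0086], 0], [[0.0046, -0.0003, 0.0083], 0], [[0.0055, -0.0004, 0.0075], 0], [[0.0065, -0.0005, 0.0069], 0], [[0, 0, 0], 0]]}}

```text
clock: 7.85
position: [437.1, 111.0, 118.8]
ee_rot: [[-0.997, 0.071, -0.006], [0.071, 0.997, -0.003], [0.005, -0.003, -1.0]]
force: [-2.9, -7.1, -5.5]
opening: 23.9
grip_force: 30.0
```

>>> {"fn": "drive_tool", "kwargs": {"increments": [[[0.0072, -0.0005, 0.006], 0], [[0.008, -0.0006, 0.005], 0], [[0.0085, -0.0006, 0.004], 0], [[0.0089, -0.0006, 0.0029], 0], [[0, 0, 0], 0]]}}

```text
clock: 8.48
position: [466.5, 108.7, 136.4]
ee_rot: [[-0.997, 0.071, -0.012], [0.071, 0.997, -0.003], [0.012, -0.004, -1.0]]
force: [-9.4, -4.2, 4.7]
opening: 22.9
grip_force: 30.0
```

Run:
```python
from h import *
im=get_image("wrist");c,st=redblob(im);print(c,st);s=state();print(s["ft_torque"],s["force"])
t=get_image("scene")
a=cv2.resize(t[150:240,240:350],(640,524),interpolation=cv2.INTER_CUBIC)[:200*2]
save("m4",np.vstack([cv2.resize(im[200:400],None,fx=1,fy=1),a])[:600])
```

```text
[322.66614786 235.85447471] [ 303  219   40   35 1285]
[-1.15717613e+00  2.13948680e+00 -2.13694745e-03] [-7.36562367 -5.03367126  4.25082281]
```

View pics/m4.png

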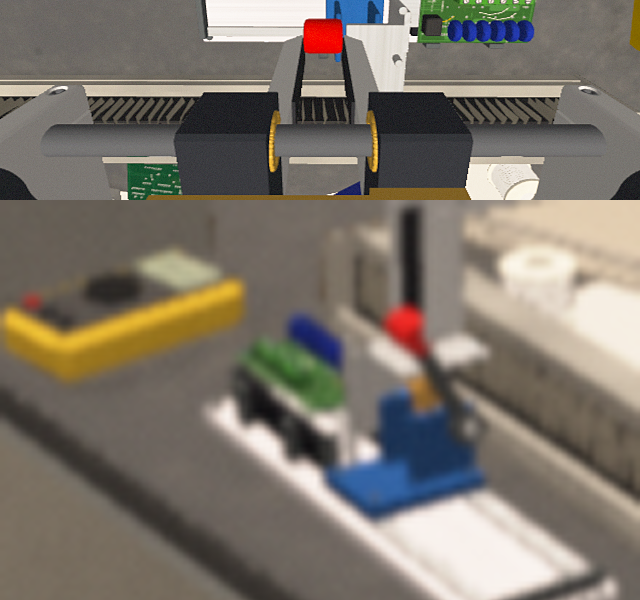

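The knob now sits at row 236 against 255 before, so it may have slid about 10 mm towards the robot within the pads. I'll compute its position from the ray and the circle.

Run:
```python
from h import *
s=state();print(s["position"],s["opening"])
for rows in((219,254),):
  for z in (120,125,128,130,133,136):
    # knob silhouette: mean of the edge rays
    a=wray(s,(322.7,219),z)[0];b=wray(s,(322.7,254),z)[0];x=(a+b)/2
    print(z,round(a,1),round(b,1),round(x,1),"r from axis",round(np.hypot(x-491.3,z-62),1))
im=cv2.imread("pics/w3.png")[:,:,::-1].copy();c,st=redblob(im);print(c,st)
```

```text
[466.51238415 108.72372546 136.46126313] 23.366832905193128
120 447.8 472.4 460.1 r from axis 65.8
125 446.2 470.1 458.1 r from axis 71.2
128 445.2 468.7 457.0 r from axis 74.4
130 444.5 467.8 456.2 r from axis 76.5
133 443.5 466.4 455.0 r from axis 79.8
136 442.5 465.0 453.8 r from axis 83.0
[322.45707997 254.94130594] [ 303  238   40   35 1363]
```

The knob is at about (457, 128), 63° up the arc, and has slipped 9 mm in x and 8 mm in z from the TCP. The −x/+z force hints that the +y finger meets the tall plate, which may rise with the blade. I'll check its height.

Run:
```python
from h import *
im=get_image("wrist");s=state();print(s["position"],s["force"],s["opening"])
b=cv2.imread("pics/w1.png")[:,:,::-1]
A=cv2.resize(im[190:310,260:460],(800,480),interpolation=cv2.INTER_CUBIC)
# 4x crop
save("z5",A)
c,st=redblob(im);print(c,st)
# right edge of plate at z 106 from w1, shifted by carriage travel, projected at different heights
ci=camera_info("wrist");T=np.array(ci["tool_from_camera"]);R=np.array(s["ee_rot"]);K=np.array(ci["camera_matrix"])
for nm,xy in(("nearright",(446.8+7,66.8+100.3)),("nearleft",(444+7,28.3+100.3))):
  for z in(106,112,118,124):
    p=np.linalg.inv(T)@np.append(R.T@(np.array([*xy,z])-s["position"]),1);q=K@p[:3];q=q[:2]/q[2];print(nm,z,np.round(q,1),"crop",np.round((q-[260,190])*4))
```

```text
[466.53851355 108.73573618 136.47744447] [-7.4574198  -4.64983515  3.37205644] 23.298855091492694
[322.66173032 235.89633671] [ 303  219   40   35 1283]
nearright 106 [406.6 215.2] crop [587. 101.]
nearright 112 [409.  217.9] crop [596. 112.]
nearright 118 [411.4 220.7] crop [606. 123.]
nearright 124 [414.  223.8] crop [616. 135.]
nearleft 106 [350.9 215.1] crop [364. 100.]
nearleft 112 [351.7 217.8] crop [367. 111.]
nearleft 118 [352.4 220.6] crop [370. 122.]
nearleft 124 [353.3 223.6] crop [373. 135.]
```

View pics/z5.png

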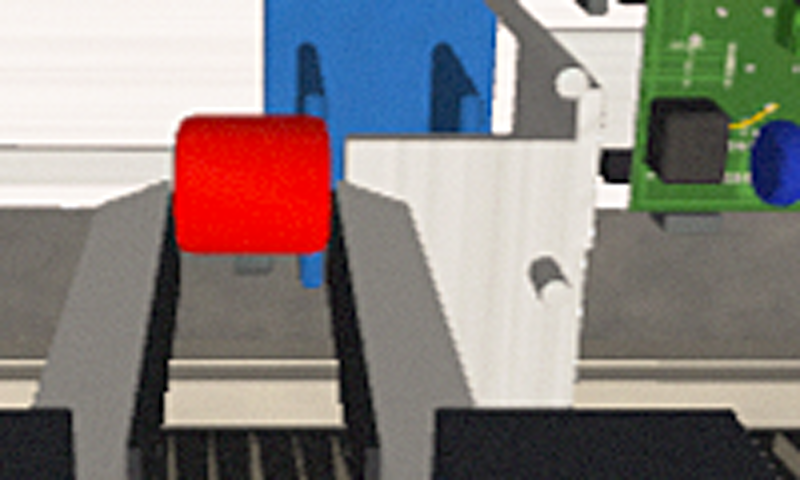

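The plate's top is now at about 115–118 mm, so it rises with the blade. That means the +y finger met its edge and made the knob slip. The tips are above it now, so I'll continue gently along the arc and check the hold.

>>> {"fn": "drive_tool", "kwargs": {"increments": [[[0.001, 0, 0.002], 0], [[0.003, -0.0002, 0.0014], 0], [[0.003, -0.0002, 0.001], 0], [[0, 0, 0], 0]]}}

```text
clock: 9.12
position: [474.3, 108.3, 139.8]
ee_rot: [[-0.997, 0.071, -0.01], [0.071, 0.997, -0.003], [0.01, -0.004, -1.0]]
force: [-4.2, -3.6, -8.6]
opening: 22.9
grip_force: 30.0
```

```bash
cat >> h.py <<'E'
def knob():
    s=state();im=get_image("wrist");c,st=redblob(im);best=None
    for z in np.arange(62,140,.5):
        x=(wray(s,(c[0],st[1]),z)[0]+wray(s,(c[0],st[1]+st[3]),z)[0])/2
        e=abs(np.hypot(x-491.3,z-62)-75)
        if best is None or e<best[0]: best=(e,x,z)
    p=np.array(s["position"]);print("knob",np.round(best,1),"deg",np.degrees(np.arctan2(best[2]-62,491.3-best[1])).round(1),"px",c.round(1),st,"tcp",p.round(1),"F",np.round(s["force"],1),"op",round(s["opening"],1),"t",s["clock"])
    return im
E
python3 -c "
from h import *
knob()"
```

```text
knob [1.000e-01 4.634e+02 1.315e+02] deg 68.1 px [322.4 234.4] [ 303  217   40   35 1305] tcp [474.3 108.3 139.8] F [-4.2 -3.6 -8.6] op 22.9 t 9.125
```

>>> {"fn": "drive_tool", "kwargs": {"increments": [[[0.003, -0.0002, 0], 0], [[0.003, -0.0002, 0], 0], [[0.003, -0.0002, 0], 0], [[0, 0, 0], 0]]}}

```text
clock: 9.68
position: [482.9, 107.6, 141.1]
ee_rot: [[-0.997, 0.071, -0.011], [0.071, 0.997, -0.003], [0.01, -0.004, -1.0]]
force: [-8.5, -4.5, 5.1]
opening: 23.3
grip_force: 30.0
```

```bash
python3 -c "
from h import *
knob()"
```

```text
knob [1.000e-01 4.698e+02 1.340e+02] deg 73.4 px [322.6 231.9] [ 303  214   40   36 1339] tcp [482.9 107.6 141.1] F [-8.5 -4.5  5.1] op 23.3 t 9.675
```

Slip continues because only the pads' edge holds the knob. Better to go back to rest under control and regrip. On the second swing, once the knob is about 45° up, I'll pull the tool radially outwards so the tips clear the rising plate.

>>> {"fn": "drive_tool", "kwargs": {"increments": [[[-0.0059, 0.0004, -0.0008], 0], [[-0.0056, 0.0004, -0.0012], 0], [[-0.0052, 0.0004, -0.002], 0], [[-0.0049, 0.0003, -0.0025], 0], [[-0.0047, 0.0003, -0.0036], 0], [[-0.0044, 0.0003, -0.0039], 0], [[-0.004, 0.0003, -0.0043], 0], [[-0.0038, 0.0003, -0.0045], 0]]}}

```text
clock: 10.72
position: [445.2, 110.3, 118.5]
ee_rot: [[-0.997, 0.071, -0.008], [0.071, 0.997, -0.003], [0.008, -0.004, -1.0]]
force: [-6.8, -5.0, 3.8]
opening: 22.5
grip_force: 30.0
```

```bash
python3 -c "
from h import *
knob()"
```

```text
knob [1.000e-01 4.316e+02 1.075e+02] deg 37.3 px [322.7 228.5] [ 304  212   39   34 1259] tcp [445.2 110.3 118.5] F [-6.8 -5.   3.8] op 22.5 t 10.725
```

>>> {"fn": "drive_tool", "kwargs": {"increments": [[[-0.0033, 0.0002, -0.0049], 0], [[-0.003, 0.0002, -0.005], 0], [[-0.0025, 0.0002, -0.0048], 0], [[-0.0018, 0.0001, -0.0048], 0], [[-0.0014, 0.0001, -0.005], 0], [[-0.0015, 0.0001, -0.0051], 0], [[-0.0008, 0, -0.0052], 0], [[-0.0007, 0, -0.0052], 0], [[0, 0, 0], 0]]}}

```text
clock: 11.9
position: [432.3, 111.4, 79.3]
ee_rot: [[-0.997, 0.071, -0.004], [0.071, 0.997, -0.002], [0.004, -0.002, -1.0]]
force: [-3.5, -5.8, 7.0]
opening: 21.3
grip_force: 30.0
```

>>> {"fn": "drive_tool", "kwargs": {"increments": [[[0, 0, 0], 0], [[0, 0, 0], 0], [[-0.004, 0, 0], 0], [[0, 0, 0], 0]], "claw": 0.04}}

```text
clock: 12.4
position: [430.3, 113.7, 78.8]
ee_rot: [[-0.998, 0.07, -0.0], [0.07, 0.998, 0.0], [0.0, 0.0, -1.0]]
force: [0.5, 0.2, -0.4]
opening: 39.8
grip_force: 0.0
```

```bash
python3 -c "
from h import *
im=knob();save('w6',im)
s=state();print(wray(s,(303,228),72))"
```

```text
knob [1.000e-01 4.166e+02 6.950e+01] deg 5.7 px [318.9 229.2] [ 300  213   39   34 1239] tcp [430.3 113.7  78.8] F [ 0.5  0.2 -0.4] op 39.8 t 12.4
[413.69470853 101.87347044  72.        ]
```

View pics/w6.png

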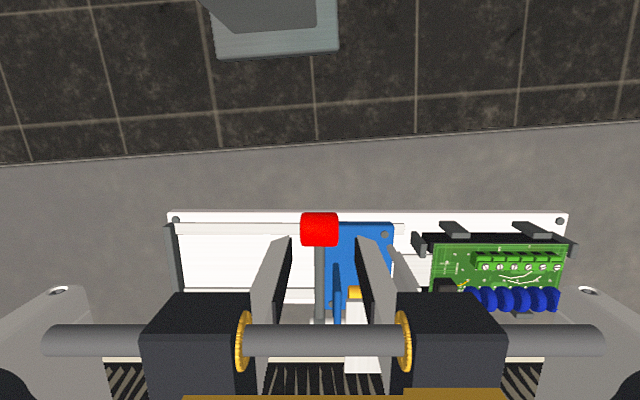

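The knob is back at rest at (319, 229) px, about (416.6, 112), with the carriage still home and the board in the nest. I'm regripping with the tool slightly behind the knob.

>>> {"fn": "drive_tool", "kwargs": {"increments": [[[-0.008, -0.001, 0], 0], [[-0.009, 0, 0], 0], [[-0.001, 0, -0.006], 0], [[0, 0, -0.003], 0], [[0, 0, 0], 0]]}}

```text
clock: 13.08
position: [412.7, 112.2, 69.4]
ee_rot: [[-0.998, 0.071, -0.0], [0.071, 0.998, -0.0], [0.0, -0.0, -1.0]]
force: [-0.3, 0.4, -0.1]
opening: 39.8
grip_force: 0.0
```

>>> {"fn": "drive_tool", "kwargs": {"increments": [[[0, 0, 0], 0], [[0, 0, 0], 0], [[0, 0, 0], 0], [[0, 0.001, 0], 0]], "claw": 0.0}}

```text
clock: 13.58
position: [412.8, 112.6, 69.8]
ee_rot: [[-0.997, 0.071, 0.0], [0.071, 0.997, -0.001], [-0.0, -0.001, -1.0]]
force: [0.7, -3.9, 1.0]
opening: 23.4
grip_force: 30.0
```

>>> {"fn": "drive_tool", "kwargs": {"increments": [[[0.0011, -0.0001, 0.0089], 0], [[0.0022, -0.0002, 0.0086], 0], [[0.0032, -0.0002, 0.0084], 0], [[0.0042, -0.0003, 0.008], 0], [[0.0051, -0.0004, 0.0073], 0], [[0, 0, 0], 0]]}}

```text
clock: 14.32
position: [427.4, 111.6, 111.3]
ee_rot: [[-0.997, 0.071, -0.002], [0.071, 0.998, -0.001], [0.002, -0.001, -1.0]]
force: [-3.6, -4.9, -2.3]
opening: 23.8
grip_force: 30.0
```

```bash
python3 -c "
from h import *
knob()"
```

```text
knob [1.000e-01 4.293e+02 1.040e+02] deg 34.1 px [322.9 253.4] [ 304  237   39   34 1280] tcp [427.4 111.6 111.3] F [-3.6 -4.9 -2.3] op 23.8 t 14.325
```

The knob is at 34° with offset (+1.9, −7.3). The pads creep as the knob turns. Twisting the closed jaws 90° (the +y finger going to −x) will put one pad behind the knob, giving a positive hold, and take the fingers clear of the plate. First I'll go to about 45°.

>>> {"fn": "drive_tool", "kwargs": {"increments": [[[0.0028, -0.0002, 0.0045], 0], [[0.0035, -0.0002, 0.0042], 0], [[0.0035, -0.0002, 0.0035], 0], [[0, 0, 0], 0]]}}

```text
clock: 14.88
position: [437.9, 110.9, 123.3]
ee_rot: [[-0.997, 0.071, -0.001], [0.071, 0.997, -0.001], [0.001, -0.001, -1.0]]
force: [-2.6, -4.9, -4.9]
opening: 23.6
grip_force: 30.0
```

```bash
python3 -c "
from h import *
knob();print(np.round(state()['joint_pos'],2))"
```

```text
knob [1.000e-01 4.374e+02 1.140e+02] deg 44.0 px [322.7 249. ] [ 304  232   39   34 1246] tcp [437.9 110.9 123.3] F [-2.6 -4.9 -4.9] op 23.6 t 14.875
[-0.38  0.51  0.1   2.15 -0.1   0.49  1.29]
```

>>> {"fn": "drive_tool", "kwargs": {"increments": [[[0, 0, 0], 10], [[0, 0, 0], 10], [[0, 0, 0], 10]]}}

```text
clock: 15.3
position: [433.2, 108.4, 123.4]
ee_rot: [[-0.898, -0.439, -0.01], [-0.439, 0.898, -0.005], [0.011, 0.0, -1.0]]
force: [-13.0, -11.4, 11.1]
opening: 27.5
grip_force: 35.4
```

```bash
python3 -c "
from h import *
knob();print(np.round(state()['joint_pos'],2))"
```

```text
knob [  0.  438.2 115. ] deg 45.0 px [323.1 258. ] [ 301  237   45   43 1301] tcp [433.2 108.4 123.4] F [-13.  -11.4  11.1] op 27.5 t 15.3
[-0.27  0.5  -0.06  2.15  0.06  0.5   1.66]
```

>>> {"fn": "drive_tool", "kwargs": {"increments": [[[0, 0, 0], 10], [[0, 0, 0], 10], [[0, 0, 0], 10]]}}

```text
clock: 15.72
position: [430.7, 97.9, 121.9]
ee_rot: [[-0.562, -0.827, -0.017], [-0.827, 0.562, -0.02], [0.026, 0.003, -1.0]]
force: [-6.5, -32.6, -1.1]
opening: 13.1
grip_force: 32.4
```

```bash
python3 -c "
from h import *
im=knob();save('w7',im);print(np.round(state()['joint_pos'],2))"
```

```text
knob [  0.  439.7 116.5] deg 46.6 px [323.  276.2] [311 252  25  48 973] tcp [430.7  97.9 121.9] F [ -6.5 -32.6  -1.1] op 13.1 t 15.725
[-0.16  0.51 -0.2   2.15  0.22  0.52  2.03]
```

View pics/w7.png

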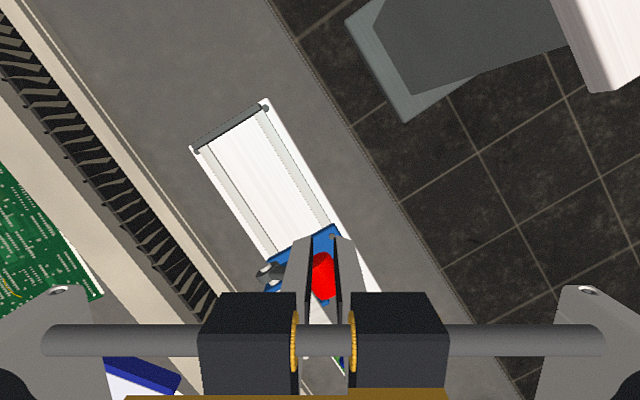

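The fingers (now 60° twisted) pinch only part of the knob at (323, 276); the tool was pushed to y 98. I'll find out where the knob is from the ray.

```bash
python3 -c "
from h import *
s=state();print(s['position'],s['force'],s['opening'])
for z in range(65,136,10): print(z,wray(s,(323,276),z).round(1),wray(s,(323,252),z).round(1),wray(s,(323,299),z).round(1))
im=cv2.imread('pics/w7.png');cv2.imwrite('pics/z7.png',cv2.resize(im[215:385,240:440],(700,595),interpolation=cv2.INTER_CUBIC))
"
```

```text
[430.72396308  97.41713285 121.83562692] [ -8.12302861 -29.96963823   0.82961265] 12.608250601437765
65 [454.6 133.4  65. ] [442.6 115.6  65. ] [466.6 151.2  65. ]
75 [451.6 129.   75. ] [440.2 111.9  75. ] [463.1 146.   75. ]
85 [448.7 124.5  85. ] [437.7 108.3  85. ] [459.7 140.8  85. ]
95 [445.8 120.1  95. ] [435.3 104.6  95. ] [456.2 135.6  95. ]
105 [442.8 115.7 105. ] [432.9 101.  105. ] [452.7 130.4 105. ]
115 [439.9 111.3 115. ] [430.5  97.4 115. ] [449.3 125.2 115. ]
125 [436.9 106.8 125. ] [428.1  93.7 125. ] [445.8 120.  125. ]
135 [434.  102.4 135. ] [425.7  90.1 135. ] [442.3 114.7 135. ]
```

View pics/z7.png

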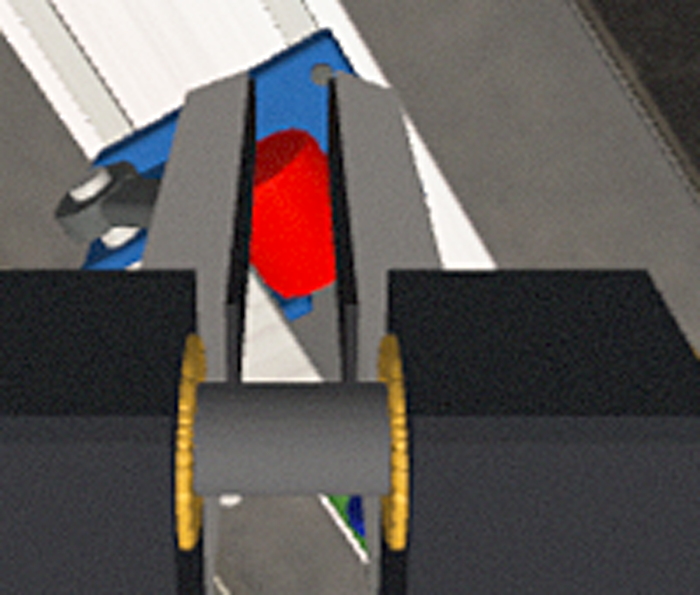

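The knob is still about 45° up, but the jaws pinch only its corner. I'll bring the lever down under control, regrip pads-to-end-faces with a planned lead offset, and swing over the plate.

>>> {"fn": "drive_tool", "kwargs": {"increments": [[[-0.005, 0.0003, -0.0046], 0], [[-0.0045, 0.0003, -0.0052], 0], [[-0.004, 0.0003, -0.0057], 0], [[-0.0032, 0.0002, -0.006], 0], [[-0.0025, 0.0002, -0.0064], 0], [[-0.0018, 0.0001, -0.0066], 0], [[-0.001, 0.0001, -0.0067], 0], [[-0.0005, 0, -0.004], 0]]}}

```text
clock: 16.77
position: [402.7, 96.7, 76.1]
ee_rot: [[-0.568, -0.822, -0.028], [-0.822, 0.569, -0.025], [0.036, 0.009, -0.999]]
force: [-14.1, -33.4, 2.8]
opening: 0.7
grip_force: 22.7
```

```bash
python3 -c "
from h import *
im=get_image('wrist');s=state();c,st=redblob(im);print(c,st,s['position'],s['force'],s['opening'])
for z in (67,72,80,90): print(z,wray(s,c,z).round(1))"
```

```text
[322.86458333 289.73958333] [322 268   3  46  96] [402.61222535  96.70053867  75.80912474] [-12.5337286  -33.59326183   1.40180439] 0.290655462081982
67 [418.2 119.3  67. ]
72 [416.6 116.9  72. ]
80 [414.  113.1  80. ]
90 [410.8 108.3  90. ]
```

>>> {"fn": "drive_tool", "kwargs": {"increments": [[[-0.012, -0.016, 0], 0], [[0, 0, 0.015], 0], [[0, 0, 0.015], 0], [[0, 0, 0], -10], [[0, 0, 0], -10], [[0, 0, 0], -10], [[0, 0, 0], -10], [[0, 0, 0], -10], [[0, 0, 0], -10], [[0.007, 0.016, 0], 0], [[0, 0, 0], 0]], "claw": 0.04}}

```text
clock: 18.2
position: [413.3, 115.9, 108.6]
ee_rot: [[-0.998, 0.064, 0.004], [0.064, 0.998, 0.002], [-0.004, 0.003, -1.0]]
force: [-0.3, 0.3, 0.3]
opening: 40.2
grip_force: 0.0
```

```bash
python3 -c "
from h import *
im=knob();save('w8',im);s=state();c,st=redblob(im);print(wray(s,(st[0],c[1]),72)[:2],wray(s,(st[0]+st[2],c[1]),72)[:2],s['ee_rot'][0],wray(s,(c[0],(2*st[1]+st[3])/2),70))"
```

```text
knob [1.000e-01 4.167e+02 6.850e+01] deg 5.0 px [317.8 236.2] [302 222  33  29 886] tcp [413.3 115.9 108.6] F [-0.3  0.3  0.3] op 40.2 t 18.2
[412.8414758   98.90373891] [414.46264707 122.89760288] [-0.99782875  0.06580914  0.00263353] [414.67166751 110.24852974  70.        ]
```

View pics/w8.png

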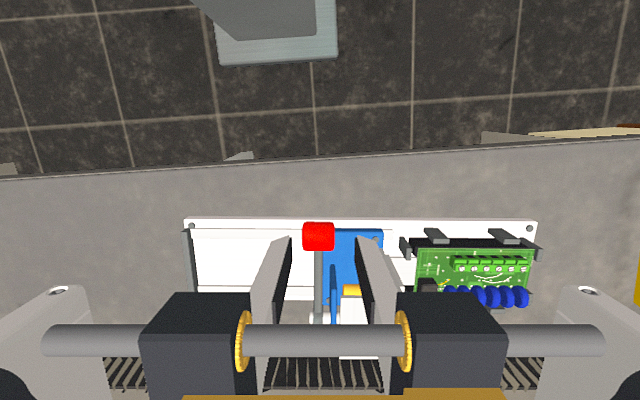

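The view shows the lever at rest with the knob at (318, 236), the carriage near home and the board in the nest. I've gone over the picture limit, so from here I use numbers only. Regripping with lead offset (+7, −1) and re-seating the carriage home.

>>> {"fn": "drive_tool", "kwargs": {"increments": [[[-0.004, -0.0045, 0], 0], [[0, 0, -0.02], 0], [[0, 0, -0.0205], 0], [[0, 0, 0], 0]]}}

```text
clock: 18.75
position: [405.5, 107.6, 66.7]
ee_rot: [[-0.997, 0.071, -0.003], [0.071, 0.997, -0.001], [0.003, -0.001, -1.0]]
force: [0.2, -0.5, -0.8]
opening: 40.3
grip_force: 0.0
```

>>> {"fn": "drive_tool", "kwargs": {"increments": [[[0, 0, 0], 0], [[0, 0, 0], 0], [[0, 0, 0], 0], [[0, 0.002, 0], 0], [[0, 0.002, 0], 0], [[0, 0, 0], 0]], "claw": 0.0}}

```text
clock: 19.5
position: [407.0, 112.1, 67.7]
ee_rot: [[-0.997, 0.071, 0.001], [0.071, 0.997, -0.0], [-0.001, -0.0, -1.0]]
force: [-1.1, -2.6, 4.8]
opening: 23.4
grip_force: 30.0
```

>>> {"fn": "drive_tool", "kwargs": {"increments": [[[0.002, 0.002, 0], 0], [[0.002, 0.002, 0], 0], [[0, 0, 0], 0]]}}

```text
clock: 19.88
position: [407.1, 113.2, 67.4]
ee_rot: [[-0.997, 0.073, -0.007], [0.073, 0.997, -0.004], [0.007, -0.005, -1.0]]
force: [-5.6, -8.2, 10.7]
opening: 23.9
grip_force: 30.0
```

```bash
python3 -c "
from h import *
knob()"
```

```text
knob [1.000e-01 4.165e+02 6.900e+01] deg 5.3 px [322.4 270.7] [ 302  254   41   35 1329] tcp [407.1 113.2  67.4] F [-5.6 -8.2 10.7] op 23.9 t 19.875
```

>>> {"fn": "drive_tool", "kwargs": {"increments": [[[0.003, -0.002, 0], 0], [[0.0011, -0.0001, 0.0089], 0], [[0.0022, -0.0002, 0.0086], 0], [[0.0032, -0.0002, 0.0084], 0], [[0.0042, -0.0003, 0.008], 0], [[0.0051, -0.0004, 0.0073], 0], [[0.006, -0.0004, 0.0067], 0], [[0, 0, 0], 0]]}}

```text
clock: 20.92
position: [431.6, 111.3, 114.4]
ee_rot: [[-0.997, 0.071, -0.008], [0.071, 0.997, -0.003], [0.008, -0.003, -1.0]]
force: [-4.6, -3.7, -2.3]
opening: 24.0
grip_force: 30.0
```

```bash
python3 -c "
from h import *
knob()"
```

```text
knob [  0.  432.5 108.5] deg 38.3 px [322.7 252.6] [ 303  236   40   35 1303] tcp [431.6 111.3 114.4] F [-4.6 -3.7 -2.3] op 24.0 t 20.925
```

>>> {"fn": "drive_tool", "kwargs": {"increments": [[[-0.002, 0.0001, 0.0018], 0], [[-0.002, 0.0001, 0.0018], 0], [[0, 0, 0], 0]]}}

```text
clock: 21.35
position: [433.5, 111.5, 118.4]
ee_rot: [[-0.997, 0.072, 0.003], [0.072, 0.997, -0.002], [-0.003, -0.001, -1.0]]
force: [5.3, -6.7, -13.9]
opening: 24.0
grip_force: 30.0
```

```bash
python3 -c "
from h import *
knob()"
```

```text
knob [2.000e-01 4.346e+02 1.115e+02] deg 41.1 px [322.1 252.8] [ 303  236   39   34 1262] tcp [433.5 111.5 118.4] F [  5.3  -6.7 -13.9] op 24.0 t 21.35
```

Static friction holds well (15 N without slip). The drift came from turning about an off-centre patch. I'll pull a bit more radially.

>>> {"fn": "drive_tool", "kwargs": {"increments": [[[-0.002, 0.0001, 0.002], 0], [[-0.002, 0.0001, 0.002], 0], [[0, 0, 0], 0]]}}

```text
clock: 21.78
position: [433.9, 111.7, 122.8]
ee_rot: [[-0.997, 0.073, 0.011], [0.073, 0.997, -0.001], [-0.011, -0.0, -1.0]]
force: [11.8, -7.9, -20.3]
opening: 23.5
grip_force: 29.9
```

```bash
python3 -c "
from h import *
knob()"
```

```text
knob [1.000e-01 4.374e+02 1.140e+02] deg 44.0 px [322.1 254.5] [ 303  238   39   34 1216] tcp [433.9 111.7 122.8] F [ 11.8  -7.9 -20.3] op 23.5 t 21.775
```

>>> {"fn": "drive_tool", "kwargs": {"increments": [[[0.0015, -0.0001, 0.003], 0], [[0.002, -0.0002, 0.003], 0], [[0.003, -0.0002, 0.0025], 0], [[0, 0, 0], 0]]}}

```text
clock: 22.32
position: [437.8, 111.2, 130.9]
ee_rot: [[-0.997, 0.072, 0.006], [0.072, 0.997, -0.002], [-0.006, -0.001, -1.0]]
force: [8.9, -7.3, -18.4]
opening: 23.6
grip_force: 30.0
```

```bash
python3 -c "
from h import *
knob()"
```

```text
knob [1.000e-01 4.432e+02 1.195e+02] deg 50.1 px [322.  255.7] [ 304  239   38   34 1179] tcp [437.8 111.2 130.9] F [  8.9  -7.3 -18.4] op 23.6 t 22.325
```

Now the tip is at 120 mm, clear of the plate at about 117.5 mm, with the knob ahead in the pads. I'm continuing over the plate.

>>> {"fn": "drive_tool", "kwargs": {"increments": [[[0.004, -0.0003, 0.0022], 0], [[0.004, -0.0003, 0.0018], 0], [[0.004, -0.0003, 0.001], 0], [[0, 0, 0], 0]]}}

```text
clock: 22.88
position: [443.8, 110.6, 135.7]
ee_rot: [[-0.997, 0.071, -0.005], [0.071, 0.997, -0.002], [0.005, -0.002, -1.0]]
force: [-2.0, -6.0, -9.1]
opening: 23.5
grip_force: 30.0
```

```bash
python3 -c "
from h import *
knob()"
```

```text
knob [  0.  448.3 123.5] deg 55.1 px [322.4 254.2] [ 304  238   38   33 1200] tcp [443.8 110.6 135.7] F [-2.  -6.  -9.1] op 23.5 t 22.875
```

>>> {"fn": "drive_tool", "kwargs": {"increments": [[[0.004, -0.0003, 0.0005], 0], [[0.004, -0.0003, 0], 0], [[0.004, -0.0003, 0], 0], [[0, 0, 0], 0]]}}

```text
clock: 23.42
position: [447.3, 109.9, 136.5]
ee_rot: [[-0.997, 0.069, -0.021], [0.069, 0.998, -0.003], [0.021, -0.004, -1.0]]
force: [-19.0, -4.0, 16.9]
opening: 23.7
grip_force: 30.0
```

```bash
python3 -c "
from h import *
knob()"
```

```text
knob [2.000e-01 4.503e+02 1.250e+02] deg 57.0 px [323.  252.4] [ 304  236   39   34 1206] tcp [447.3 109.9 136.5] F [-19.   -4.   16.9] op 23.7 t 23.425
```

>>> {"fn": "drive_tool", "kwargs": {"increments": [[[0.0036, -0.0003, 0.0026], 0], [[0.004, -0.0003, 0.0023], 0], [[0.004, -0.0003, 0.0018], 0], [[0.004, -0.0003, 0.0014], 0], [[0, 0, 0], 0]]}}

```text
clock: 24.1
position: [469.3, 108.6, 144.5]
ee_rot: [[-0.997, 0.07, -0.009], [0.07, 0.998, -0.002], [0.009, -0.003, -1.0]]
force: [-7.1, -5.5, -0.5]
opening: 23.7
grip_force: 30.0
```

```bash
python3 -c "
from h import *
knob()"
```

```text
knob [  0.  465.6 132.5] deg 70.0 px [322.6 242.6] [ 304  226   39   34 1252] tcp [469.3 108.6 144.5] F [-7.1 -5.5 -0.5] op 23.7 t 24.1
```

>>> {"fn": "drive_tool", "kwargs": {"increments": [[[0.004, -0.0003, 0.0005], 0], [[0.0045, -0.0003, 0.0003], 0], [[0.0045, -0.0003, 0], 0], [[0, 0, 0], 0]]}}

```text
clock: 24.65
position: [483.1, 107.5, 146.3]
ee_rot: [[-0.997, 0.071, -0.007], [0.071, 0.998, -0.002], [0.007, -0.002, -1.0]]
force: [-8.2, -4.9, 8.9]
opening: 23.4
grip_force: 30.0
```

```bash
python3 -c "
from h import *
knob()"
```

```text
knob [2.000e-01 4.755e+02 1.355e+02] deg 77.9 px [322.7 238. ] [ 303  221   40   34 1255] tcp [483.1 107.5 146.3] F [-8.2 -4.9  8.9] op 23.4 t 24.65
```

>>> {"fn": "drive_tool", "kwargs": {"increments": [[[0.004, -0.0003, 0], 0], [[0.004, -0.0003, -0.0005], 0], [[0.004, -0.0003, -0.0005], 0], [[0, 0, 0], 0]]}}

```text
clock: 25.2
position: [496.9, 106.5, 146.1]
ee_rot: [[-0.997, 0.071, -0.003], [0.071, 0.997, -0.002], [0.003, -0.002, -1.0]]
force: [-5.3, -6.0, 11.7]
opening: 23.6
grip_force: 30.0
```

```bash
python3 -c "
from h import *
knob()"
```

```text
knob [2.000e-01 4.863e+02 1.370e+02] deg 86.2 px [322.7 234.5] [ 303  217   40   35 1301] tcp [496.9 106.5 146.1] F [-5.3 -6.  11.7] op 23.6 t 25.2
```

>>> {"fn": "drive_tool", "kwargs": {"increments": [[[0.003, -0.0002, 0], 0], [[0.0015, -0.0001, 0], 0], [[0, 0, 0], 0], [[0, 0, 0], 0]]}}

```text
clock: 25.75
position: [501.0, 106.2, 145.8]
ee_rot: [[-0.998, 0.071, -0.004], [0.071, 0.998, -0.002], [0.004, -0.002, -1.0]]
force: [-5.7, -6.1, 9.4]
opening: 23.1
grip_force: 30.0
```

```bash
python3 -c "
from h import *
knob()
s=state();im=get_image('wrist');c,st=redblob(im);print(((wray(s,(c[0],st[1]),137)+wray(s,(c[0],st[1]+st[3]),137))/2).round(1))"
```

```text
knob [  0.  489.6 137. ] deg 88.7 px [322.5 233.5] [ 303  216   40   35 1310] tcp [501.  106.2 145.8] F [-5.7 -6.1  9.4] op 23.1 t 25.75
[489.6 106.2 137. ]
```

>>> {"fn": "drive_tool", "kwargs": {"increments": [[[0.0016, -0.0001, 0], 0], [[0, 0, 0], 0], [[0, 0, 0], 0], [[0, 0, 0], 0], [[0, 0, 0], 0], [[0, 0, 0], 0], [[0, 0, 0], 0], [[0, 0, 0], 0]]}}

```text
clock: 26.85
position: [502.5, 106.1, 145.6]
ee_rot: [[-0.997, 0.071, -0.004], [0.071, 0.997, -0.002], [0.004, -0.002, -1.0]]
force: [-6.2, -6.0, 9.3]
opening: 23.5
grip_force: 30.0
```

```bash
python3 -c "
from h import *
knob()
def g(i):
    h=cv2.cvtColor(np.ascontiguousarray(i[165:215,265:335]),cv2.COLOR_RGB2HSV);m=(h[...,0]>40)&(h[...,0]<85)&(h[...,1]>90);v,u=np.nonzero(m);return u.mean()+265,v.mean()+165,len(u),u.min()+265,u.max()+265,v.min()+165,v.max()+165
print(g(cv2.imread('pics/scene0.png')[:,:,::-1]));print(g(get_image('scene')))
ci=camera_info('scene');f=lambda p:cv2.projectPoints(np.array([p],float),np.array(ci['rvec'],float),np.array(ci['tvec'],float),np.array(ci['camera_matrix'],float),None)[0].ravel()
print(f((463,241,45.)),f((463,241,63.)))"
```

```text
knob [  0. 491. 137.] deg 89.8 px [322.5 233.2] [ 303  216   40   35 1332] tcp [502.5 106.1 145.6] F [-6.2 -6.   9.3] op 23.5 t 26.85
(np.float64(292.11304347826086), np.float64(183.05217391304348), 115, np.int64(283), np.int64(306), np.int64(177), np.int64(188))
(np.float64(290.80232558139534), np.float64(178.81395348837208), 86, np.int64(283), np.int64(298), np.int64(174), np.int64(184))
[291.26475111 182.12566777] [291.03407208 177.38531721]
```

The board has risen about 4 px in the scene view, which matches an 18 mm lift. The knob held steady at 89.8° over the last second, so I'm handing in.

```bash
python3 -c "
from bench import ctrl
print(ctrl.job_done())"
```

```text
the job is handed in; nothing more can be done
None
```

I handed the job in with the carriage home, the lever held at about 90° in the gripper and the board about 18 mm up by the scene camera. It took three swings, the board's level was not measured, I did not re-check the meter or flux jar, and I viewed 12 pictures against the limit of 10.

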